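Nest the pipe end caps on the stock riser

ROBOT

A 7-joint arm with a two-finger parallel gripper is mounted at the origin on the work surface. World frame = base frame: x ahead of the robot, y to its left, z up, the work surface at z = 0. Lengths are in m, angles in rad, forces in N, time in s.
With the tool pointing down it reaches from about 0.4 to 0.9 m from the base axis. Payload 5.5 kg.
Tool frame: the origin (TCP) lies between the finger pads; the fingertips stand 17 mm ahead of it and the grasp point (between the pads) lies 2 mm behind it; z points along the fingers, y is the direction in which the jaws open and shut (so a half turn about z gives the same grasp; the last joint's range is limited). The gripper opens to 92 mm and grips with 3 to 60 N. Pads are 19 mm wide; open, the fingers measure 130 mm over their backs; the gripper's body (75 mm by 190 mm) begins 47 mm behind the grasp point.
Start: joints at [1.446, 0.501, -0.427, 1.55, 0.221, 1.138, -0.21], TCP at [0.246, -0.602, 0.244] pointing down, gripper open.
Joint ranges: [-2.88, 2.88], [-0.31, 2.03], [-1.54, 1.56], [0.2, 2.42], [-1.41, 4.55], [0.19, 2.02], [-2.57, 2.57]. Speed limits (rad/s): [2.57, 2.57, 3.14, 3.14, 3.14, 3.14, 3.14].

INTERFACE

Orientations are given as a rotation vector (axis times angle).
In Python, from bench import observe, read_camera, close_job gives the robot as it stands.
- The arm moves only by the tool drive_tool, never from a script. Its argument "increments" is a list that holds one entry, the list of rows, each a list of 4 numbers: the shift along the tool's x, y, z in cm, then the turn about the tool's z in degrees. In form: [[[tx, ty, tz, yaw], ...]]. A call has 1 to 8 rows; each row is the pose to reach, as a shift and turn from the pose commanded when the call began, along the tool's axes at that moment; what a row does not reach only later rows make up. A row lasts 1/10 s, in which the tool goes at most 50 mm and 8.59 degrees, less where a joint would pass 70% of its speed; a pose out of reach is approached as far as the arm can. A call with a gripper value outside its range is refused whole. "jaw" is the opening, from 0 (shut) to 1 (fully open), set as the call begins (left out, the last holds). The fingers move at their own pace and stop on an object; "force" is the grip in N (left out, the last holds). Time passes only in rows, so rows that repeat a pose let the fingers close. It gives the time, the measured TCP pose, the force and the opening at its end, in the units of the state.
- observe(): the state, without advancing time (a new reading comes with each control period).
- read_camera(name): name is "scene" or "top" or "wrist"; returns a dict with "image" (384x512x3 uint8, red, green, blue), "K" (3x3 intrinsics, pixels), "camera_from_world" (4x4, takes a point from world to camera coordinates). Camera axes: x right, y down, z forward; pixel columns grow to the right and rows downward; lengths in m; the calibration is good to about 2 mm. The wrist camera is an equidistant fisheye: a pixel r from the principal point sees the ray r / f radians off the axis. A picture is of the moment at which its call begins. There is no depth.
- close_job(): hands the job in, once; it reports no verdict.
The state is a dict: "time_s": time; "joint_positions": joint angles; "dq": joint speeds; "joint_efforts": joint torques, N m; "tcp_pos": TCP position; "eef_rot": TCP orientation; "force": force on the tool from outside, world axes, zero at the start; "ft_torque": the same for the moment, N m; "opening": opening from 0.0 (shut) to 1.0 (fully open).
Only numpy, scipy, OpenCV 4.12 (cv2) and the standard library are available. Lean on these libraries where they do the work, as an engineer would, in place of code of your own. Each camera call takes 0.05 s, during which the arm holds its last target.

TASK

Tidy the loose pipe end caps away as one nest: stand the largest grey cap on the free part of the narrow steel riser, open side up and centred across the riser's width, with the middle cap sitting fully down inside it and the smallest fully down inside the middle one. Leave the coupling, the tin and the carton where they are.

Things in the scene. Friction and masses are not known exactly. Their poses are not given: they have to be found in the camera images.
- cap_large: Grey plastic pipe end cap: a straight-walled round cup, closed flat bottom, open top, standing upright on the bench. Outer diameter 150 mm, height 55 mm, wall and floor 8 mm thick, inner diameter 134 mm, about 280 g. Origin: centre of the underside; z up its axis. The middle cap fits in with 7 mm to spare all round and then stands 28 mm above this rim.
- cap_middle: Grey plastic pipe end cap: a straight-walled round cup, closed flat bottom, open top, standing upright on the bench. Outer diameter 120 mm, height 75 mm, wall and floor 8 mm thick, inner diameter 104 mm, about 220 g. Origin: centre of the underside; z up its axis. The small cap fits in with 7 mm to spare all round and then stands 28 mm above this rim.
- cap_small: Grey plastic pipe end cap: a straight-walled round cup, closed flat bottom, open top, standing upright on the bench. Outer diameter 90 mm, height 95 mm, wall and floor 8 mm thick, inner diameter 74 mm, about 170 g. Origin: centre of the underside; z up its axis. The smallest and tallest of the three.
- riser_top (a point): Centre of the flat top of the fixed steel riser, an upturned channel 60 mm high, 100 mm wide (along this point's x) and 300 mm long (along its y); x and y are level, z is up. Narrower than the largest cap, which overhangs it at both sides. The coupling stands near its +y end; the rest of the top is free.
- coupling: Steel pipe coupling, an open tube 60 mm in outer diameter and 55 mm tall, standing upright on the riser near its +y end, 105 to 120 mm from the middle; leave it. Origin: centre of the underside, z up.
- tin: Plain metal tin, a closed cylinder 66 mm in diameter and 90 mm tall, standing on the bench; leave it. Origin: centre of the underside, z up.
- carton: Closed cardboard carton 80 x 110 x 70 mm (x, y, z) on the bench; leave it. Origin: centre of the underside, z up.
There are look-alikes about, which are no part of the job. What is shaped like the cap_small but blue is not meant.

How it is judged:
By the outcome, as a careful person would: the job done as asked, in the order asked, and still so for the second after the job is handed in, with the robot touching nothing.
It also fails if it takes over 72 s, if anything falls off the work surface, if the arm or the gripper's body presses on something with over 40 N, if the wrist force passes 120 N, or if a joint passes its speed limit or range.

## Working session

There is one attempt and no reset: what is moved stays moved. The work goes in short steps, Python scripts to look and compute and a tool call to move; the robot and the scene stay as the last step left them, time stands still between calls to the robot, and variables do not carry over. Pictures are saved under pics/ and viewed, and the job is handed in when it is done.

Besides the shell and the picture viewer there is one more tool, called after "Call:" as name(argument=value, ...), one argument or row to a line, values as JSON. drive_tool: Moves the arm, as the interface text tells. Its arguments: {"type":"object","properties":{"increments":{"type":"array"},"jaw":{"type":"number"},"force":{"type":"number"}},"required":["increments"]}

```bash
mkdir -p pics; ls; python3 - <<'E'
from bench import observe, read_camera
import cv2,numpy as np
for n in ("scene","top","wrist"):
    c=read_camera(n); cv2.imwrite(f"pics/{n}0.png",c["image"][:,:,::-1]); np.savez(f"pics/{n}0.npz",**{k:c[k] for k in("K","camera_from_world","image")})
    print(n,c["K"].round(1).tolist(),c["camera_from_world"].round(4).tolist())
print(observe())
E
```

```text
pics
scene [[356.5, 0.0, 260.3], [0.0, 356.5, 193.2], [0.0, 0.0, 1.0]] [[-0.0577, 0.9981, -0.0219, -0.0141], [0.5652, 0.0146, -0.8248, -0.2296], [-0.8229, -0.0599, -0.565, 1.6059], [0.0, 0.0, 0.0, 1.0]]
top [[375.2, 0.0, 258.7], [0.0, 375.2, 181.8], [0.0, 0.0, 1.0]] [[0.018, -0.9998, -0.0065, 0.0337], [-0.9949, -0.0173, -0.0993, 0.5162], [0.0991, 0.0082, -0.995, 1.0254], [0.0, 0.0, 0.0, 1.0]]
wrist [[297.3, 0.0, 260.3], [0.0, 297.3, 195.1], [0.0, 0.0, 1.0]] [[0.3794, -0.9253, -0.0011, -0.6495], [-0.8936, -0.3667, 0.2589, -0.0322], [-0.2399, -0.0972, -0.9659, 0.3896], [0.0, 0.0, 0.0, 1.0]]
{'time_s': 0.15, 'joint_positions': array([ 1.44619112,  0.50163013, -0.4268657 ,  1.55119022,  0.22083003,
        1.13830814, -0.2103106 ]), 'dq': array([ 0.00196401, -0.00385036,  0.00028345, -0.00279219, -0.00136168,
        0.00167994,  0.00140158]), 'joint_efforts': array([-6.22937237e-03, -5.67103207e+01, -5.82518622e+00, -2.79454333e+01,
       -6.88563078e-02,  2.65706488e-02,  1.43547677e-04]), 'tcp_pos': array([ 0.24559225, -0.60127051,  0.24292953]), 'eef_rot': array([-3.08126625e+00, -6.05180556e-01,  3.77301628e-04]), 'force': array([ 0.17441653, -0.00606812,  0.22440703]), 'ft_torque': array([-0.04649341, -0.01748682,  0.00813513]), 'opening': 0.997580171253563}
```

View pics/scene0.png

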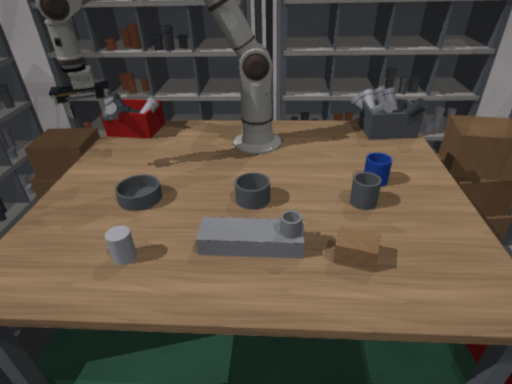

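View pics/top0.png

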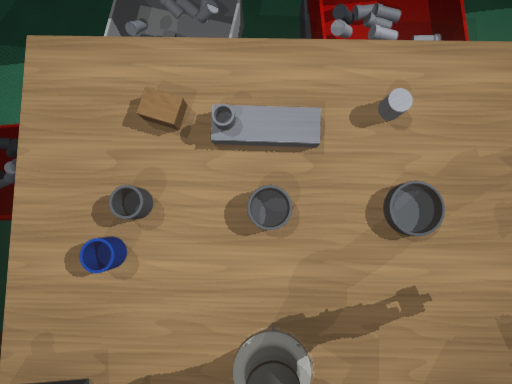

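View pics/wrist0.png

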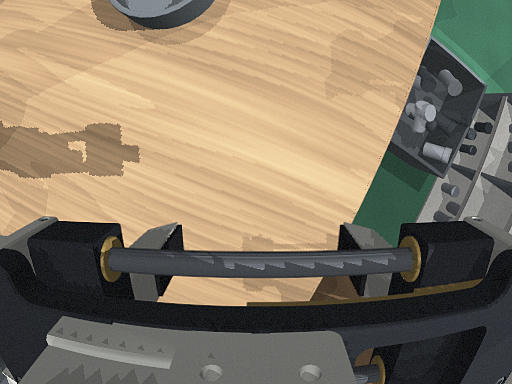

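```bash
cat > h.py <<'E'
import numpy as np,cv2
def load(n): 
    d=np.load(f"pics/{n}.npz"); return d["image"],d["K"],d["camera_from_world"]
def ray(K,T,px):
    R=T[:3,:3];t=T[:3,3];o=-R.T@t
    d=R.T@np.linalg.inv(K)@np.array([px[0],px[1],1.]); return o,d
def at(K,T,px,z):
    o,d=ray(K,T,px); return (o+d*(z-o[2])/d[2])[:3]
def proj(K,T,P):
    P=np.atleast_2d(P); c=P@T[:3,:3].T+T[:3,3]; c=c@K.T; return c[:,:2]/c[:,2:]
def circ(x,y,z,r,n=90):
    a=np.linspace(0,2*np.pi,n); return np.c_[x+r*np.cos(a),y+r*np.sin(a),0*a+z]
def crop(img,x0,y0,w,h,s):
    return cv2.resize(img[y0:y0+h,x0:x0+w,::-1],None,fx=s,fy=s,interpolation=cv2.INTER_CUBIC)
E
python3 - <<'E'
from h import *
im,K,T=load("top0")
o=np.hstack([crop(im,380,170,70,75,5.33)[:400],crop(im,240,180,70,75,5.33)[:400]])
cv2.imwrite("pics/c1.png",o)
o=np.hstack([crop(im,75,175,80,100,4),crop(im,200,90,130,100,3.6)[:360].copy() if 0 else cv2.resize(crop(im,200,90,130,100,3.4),(442,400))])
cv2.imwrite("pics/c2.png",o)
for n,p,z in(("L",(414,209),.055),("M",(270,208),.075),("S",(127,202),.095),("riser",(266,126),.06)): print(n,at(K,T,p,z).round(3))
E
```

```text
L [ 0.446 -0.378  0.055]
M [0.441 0.011 0.075]
S [0.45  0.385 0.095]
riser [0.667 0.025 0.06 ]
```

View pics/c1.png

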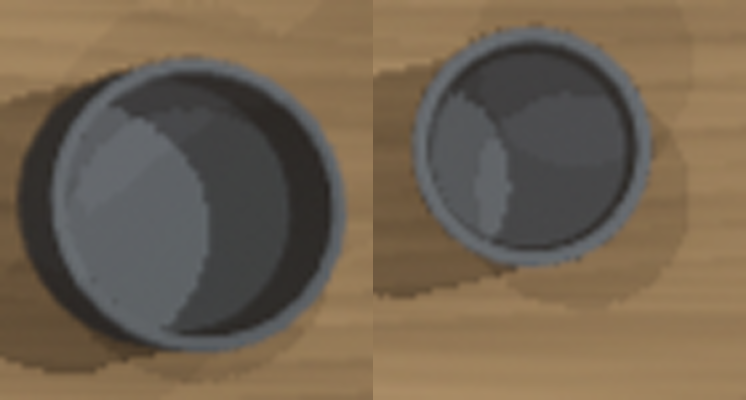

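View pics/c2.png

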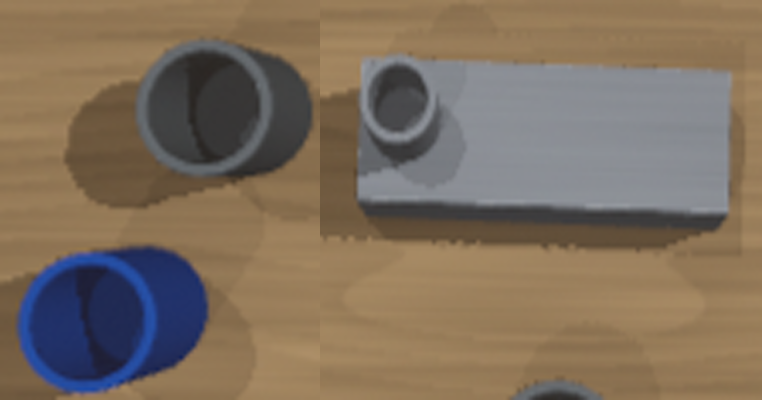

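```bash
python3 - <<'E'
from h import *
im,K,T=load("top0"); im2,K2,T2=load("scene0")
o1=cv2.resize(im[60:270,70:460,::-1],None,fx=2,fy=2,interpolation=cv2.INTER_CUBIC)
o2=cv2.resize(im2[140:280,90:400,::-1],None,fx=2.5,fy=2.5,interpolation=cv2.INTER_CUBIC)
def dr(P,c=(0,255,255)):
    a=(proj(K,T,P)-[70,60]+.5)*2-.5; b=(proj(K2,T2,P)-[90,140]+.5)*2.5-.5
    for o,q in((o1,a),(o2,b)): cv2.polylines(o,[np.round(q*8).astype(int)],False,c,1,cv2.LINE_AA,3)
for n,p,z,r in(("L",(416.9,207.9),.055,.075),("M",(269.4,207.1),.075,.06),("S",(125.5,201.4),.095,.045)):
    c=at(K,T,p,z); print(n,c.round(4)); dr(circ(c[0],c[1],z,r)); dr(circ(c[0],c[1],0,r),(0,0,255))
q=np.array([at(K,T,p,.06) for p in((211.7,104.1),(320.5,107.6),(319.1,142.9),(210.5,139.9))])
m=q.mean(0); print(q.round(4).tolist(),m)
l=(q[0]+q[3]-q[1]-q[2])/2; w=(q[0]+q[1]-q[2]-q[3])/2
print(np.linalg.norm(l),np.linalg.norm(w)); th=np.arctan2(-l[0],l[1]);th2=np.arctan2(w[1],w[0]);print(th,th2)
R=np.array([[np.cos(th),-np.sin(th)],[np.sin(th),np.cos(th)]])
cs=np.array([[.05,.15],[.05,-.15],[-.05,-.15],[-.05,.15],[.05,.15]])@R.T+m[:2]
dr(np.c_[cs,np.full(5,.06)])
cv2.imwrite("pics/o1.png",o1);cv2.imwrite("pics/o2.png",o2)
E
```

```text
L [ 0.4492 -0.3854  0.055 ]
M [0.4436 0.0128 0.075 ]
S [0.4512 0.3887 0.095 ]
[[0.726, 0.1765, 0.06], [0.7209, -0.1244, 0.06], [0.6218, -0.1208, 0.06], [0.6252, 0.1768, 0.06]] [0.67349515 0.02701621 0.06      ]
0.2992969833072716 0.09994302648164366
-0.014210396952479738 -0.0194407112425547
```

View pics/o1.png

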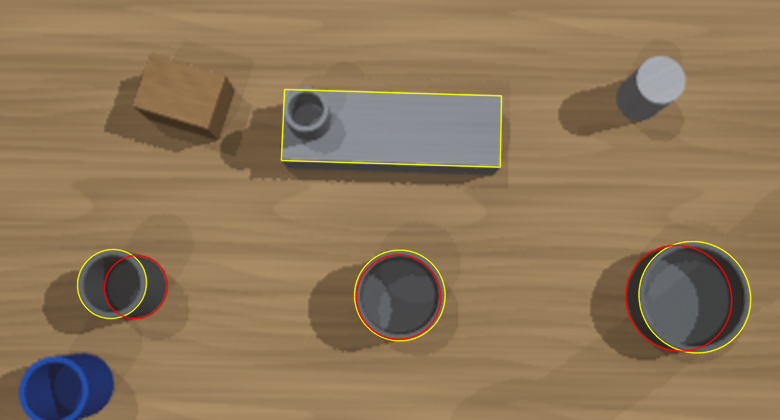

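View pics/o2.png

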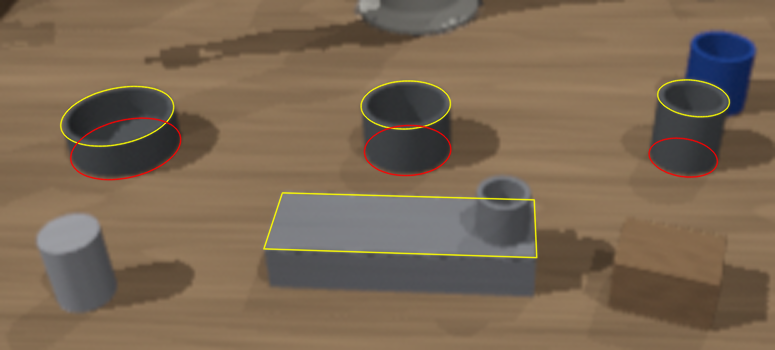

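```bash
cat > go.py <<'E'
import sys,numpy as np
from bench import observe
from scipy.spatial.transform import Rotation as R
s=observe(); M=R.from_rotvec(s["eef_rot"]).as_matrix()
print("t",s["time_s"],"tcp",s["tcp_pos"].round(4),"F",s["force"].round(1),"op",round(s["opening"],3)); print("q",s["joint_positions"].round(2).tolist()); print("tool y",M[:,1].round(4),"z",M[:,2].round(4))
C=dict(L=(.4492,-.3854,.071),M=(.4436,.0128,.056),S=(.4512,.3887,.041))
T=(.673,-.008)
if len(sys.argv)>2:
    k,w,z=sys.argv[1],sys.argv[2],float(sys.argv[3])
    c=np.array(C[k][:2]) if w=="pick" else np.array(T)
    if len(sys.argv)>5: c=np.array([float(sys.argv[4]),float(sys.argv[5])])
    d=M[:2,1]/np.linalg.norm(M[:2,1]); p=np.r_[c+C[k][2]*d,z]
    print("target",p.round(4),"shift cm",(M.T@(p-s["tcp_pos"])*100).round(2))
E
python3 go.py L pick .15
```

```text
t 0.15 tcp [ 0.2456 -0.6013  0.2429] F [ 0.2 -0.   0.2] op 0.998
q [1.45, 0.5, -0.43, 1.55, 0.22, 1.14, -0.21]
tool y [ 0.3782 -0.9257 -0.0015] z [-5.0e-04  1.4e-03 -1.0e+00]
target [ 0.4761 -0.4511  0.15  ] shift cm [27.01 -5.17  9.3 ]
```

Call:
drive_tool(
  increments=[
    [[4.5, -0.9, 1.6, 0], [9, -1.7, 3.1, 0], [13.5, -2.6, 4.6, 0], [18, -3.4, 6.2, 0], [22.5, -4.3, 7.8, 0], [27, -5.2, 9.3, 0], [27, -5.2, 9.3, 0], [27, -5.2, 9.3, 0]],
  ],
  jaw=0.6,
)

```text
time_s: 0.95
tcp_pos: [0.4774, -0.4493, 0.1497]
eef_rot: [-3.08, -0.612, 0.001]
force: [-1.5, -0.8, -0.5]
opening: 0.598
```

```bash
python3 go.py L pick .042; python3 - <<'E'
from bench import read_camera
import cv2
c=read_camera("wrist"); cv2.imwrite("pics/w1.png",c["image"][:,:,::-1])
E
```

```text
t 0.95 tcp [ 0.4774 -0.4493  0.1497] F [-1.5 -0.8 -0.5] op 0.598
q [1.03, 0.62, -0.45, 1.61, 0.3, 0.99, -0.69]
tool y [ 0.3821 -0.9241 -0.002 ] z [-8.0e-04  1.8e-03 -1.0e+00]
target [ 0.4763 -0.451   0.042 ] shift cm [-0.17  0.14 10.77]
```

View pics/w1.png

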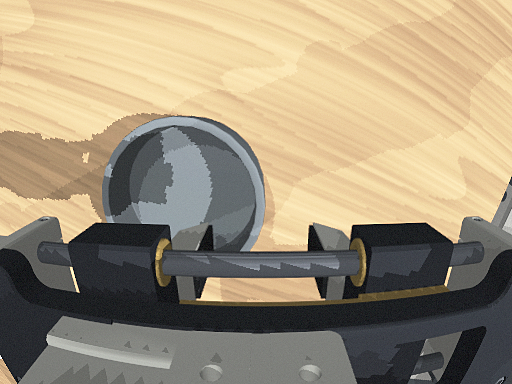

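Call:
drive_tool(
  increments=[
    [[-0.1, 0.1, 2.5, 0], [-0.2, 0.1, 5, 0], [-0.2, 0.1, 7.5, 0], [-0.2, 0.1, 9, 0], [-0.2, 0.1, 10.2, 0], [-0.2, 0.1, 10.8, 0], [-0.2, 0.1, 10.8, 0], [-0.2, 0.1, 10.8, 0]],
  ],
)

```text
time_s: 1.8
tcp_pos: [0.4752, -0.4536, 0.0436]
eef_rot: [3.082, 0.605, 0.001]
force: [0.8, 0.7, 0.5]
opening: 0.601
```

Call:
drive_tool(
  increments=[
    [[0, 0, 0, 0], [0, 0, 0, 0], [0, 0, 0, 0], [0, 0, 0, 0], [0, 0, 0, 0], [0, 0, 0, 0], [0, 0, 0, 0]],
  ],
  jaw=0,
  force=35,
)

```text
time_s: 2.5
tcp_pos: [0.4744, -0.4522, 0.0427]
eef_rot: [-3.081, -0.606, 0.001]
force: [-2.6, 3.6, 3.5]
opening: 0.104
```

```bash
python3 go.py L place .15
```

```text
t 2.5 tcp [ 0.4744 -0.4522  0.0427] F [-2.6  3.6  3.5] op 0.104
q [1.0, 0.75, -0.4, 1.66, 0.37, 0.81, -0.74]
tool y [ 0.3787 -0.9255 -0.0015] z [-0.001   0.0012 -1.    ]
target [ 0.6999 -0.0737  0.15  ] shift cm [ 35.2  -26.51 -10.71]
```

Call:
drive_tool(
  increments=[
    [[0, 0, -1, 0], [0, 0, -3, 0], [0, 0, -5.5, 0], [0, 0, -8.5, 0], [0, 0, -11, 0], [0, 0, -12.5, 0], [0, 0, -13, 0], [0, 0, -13, 0]],
  ],
)

```text
time_s: 3.3
tcp_pos: [0.4746, -0.4535, 0.173]
eef_rot: [3.082, 0.605, 0.0]
force: [-0.5, 0.4, -3.9]
opening: 0.106
```

```bash
python3 go.py L place .17; python3 - <<'E'
from bench import read_camera
import cv2
c=read_camera("scene"); cv2.imwrite("pics/s2.png",c["image"][:,:,::-1])
E
```

```text
t 3.3 tcp [ 0.4746 -0.4535  0.173 ] F [-0.5  0.4 -3.9] op 0.106
q [1.04, 0.59, -0.45, 1.59, 0.29, 1.02, -0.68]
tool y [ 3.779e-01 -9.258e-01  9.000e-04] z [ 5.e-04 -8.e-04 -1.e+00]
target [ 0.6998 -0.0737  0.17  ] shift cm [ 35.2  -26.64   0.28]
```

View pics/s2.png

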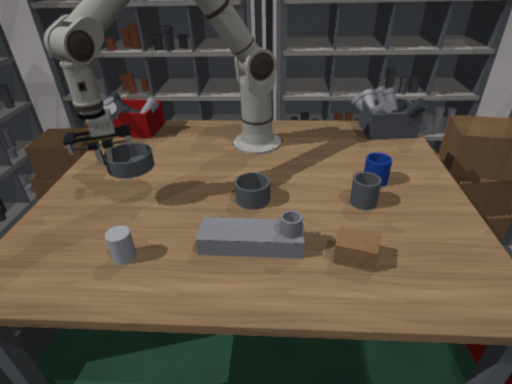

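Call:
drive_tool(
  increments=[
    [[1, -0.8, 0.1, 0], [3.5, -2.6, 0.2, 0], [6.5, -4.9, 0.2, 0], [9.5, -7.2, 0.2, 0], [12.5, -9.5, 0.2, 0], [15.5, -11.7, 0.2, 0], [18.5, -14, 0.2, 0], [21.5, -16.3, 0.2, 0]],
  ],
)

```text
time_s: 4.15
tcp_pos: [0.612, -0.2179, 0.1691]
eef_rot: [-3.081, -0.607, 0.003]
force: [1.1, -0.3, -3.4]
opening: 0.106
```

Call:
drive_tool(
  increments=[
    [[3, -2.3, 0, 0], [6, -4.5, 0, 0], [9, -6.8, 0, 0], [11.5, -8.7, 0, 0], [13, -9.8, 0, 0], [13.7, -10.3, 0, 0], [13.7, -10.3, 0, 0], [13.7, -10.3, 0, 0]],
  ],
)

```text
time_s: 4.95
tcp_pos: [0.6991, -0.0761, 0.1701]
eef_rot: [3.082, 0.602, -0.003]
force: [-0.0, -0.6, -2.8]
opening: 0.103
```

```bash
python3 go.py L place .103; python3 - <<'E'
from bench import read_camera
import cv2,numpy as np
from h import *
for n in("top","scene"):
    c=read_camera(n); np.savez(f"pics/{n}3.npz",**{k:c[k] for k in("K","camera_from_world","image")})
im,K,T=load("top3"); im2,K2,T2=load("scene3")
cv2.imwrite("pics/v3.png",np.hstack([cv2.resize(crop(im,190,60,140,120,3),(420,360)),crop(im2,170,160,125,120,3)]))
E
```

```text
t 4.95 tcp [ 0.6991 -0.0761  0.1701] F [-0.  -0.6 -2.8] op 0.103
q [0.39, 0.68, -0.49, 1.46, 0.34, 1.09, -1.36]
tool y [ 0.3763 -0.9265  0.001 ] z [-0.0015 -0.0017 -1.    ]
target [ 0.6997 -0.0738  0.103 ] shift cm [ 0.16 -0.2   6.71]
```

View pics/v3.png

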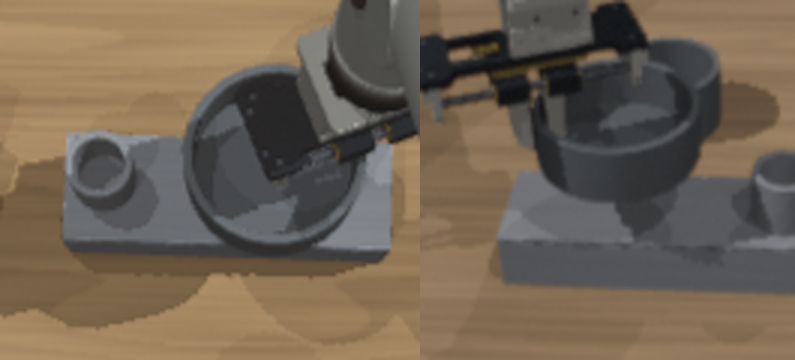

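Call:
drive_tool(
  increments=[
    [[0.1, -0.1, 1.5, 0], [0.1, -0.1, 3.5, 0], [0.1, -0.1, 5, 0], [0.1, -0.1, 5.8, 0], [0.1, -0.1, 6, 0], [0.1, -0.1, 6, 0]],
  ],
)

```text
time_s: 5.65
tcp_pos: [0.7004, -0.0725, 0.1105]
eef_rot: [-3.083, -0.605, 0.0]
force: [-0.6, 0.2, -3.3]
opening: 0.102
```

```bash
cat > ov.py <<'E'
import sys,numpy as np,cv2
from bench import read_camera
from h import *
# name x y z r ... overlay circles
name=sys.argv[1]; v=[float(a) for a in sys.argv[2:]]
cs=[v[i:i+4] for i in range(0,len(v),4)]
outs=[]
for n in("top","scene"):
    c=read_camera(n); im,K,T=c["image"],c["K"],c["camera_from_world"]
    P=proj(K,T,np.array([[cs[0][0],cs[0][1],cs[0][2]]]))[0]
    x0,y0=(P-[50,60]).astype(int); s=4
    x0=max(x0,0);y0=max(y0,0)
    o=cv2.resize(im[y0:y0+120,x0:x0+98,::-1],None,fx=s,fy=s,interpolation=cv2.INTER_CUBIC)
    for q,col in zip(cs,((0,255,255),(0,0,255),(0,255,0),(255,0,255),(255,255,0))):
        p=(proj(K,T,circ(*q))-[x0,y0]+.5)*s-.5
        cv2.polylines(o,[np.round(p*8).astype(int)],False,col,1,cv2.LINE_AA,3)
    outs.append(o)
cv2.imwrite(f"pics/{name}.png",np.hstack(outs))
E
python3 go.py L place .103; python3 ov.py v4 .673 -.008 .122 .075
```

```text
t 5.65 tcp [ 0.7004 -0.0725  0.1105] F [-0.6  0.2 -3.3] op 0.102
q [0.37, 0.75, -0.47, 1.49, 0.38, 0.99, -1.38]
tool y [ 3.780e-01 -9.258e-01 -3.000e-04] z [-3.e-04  2.e-04 -1.e+00]
target [ 0.6998 -0.0737  0.103 ] shift cm [-0.1   0.09  0.75]
```

View pics/v4.png

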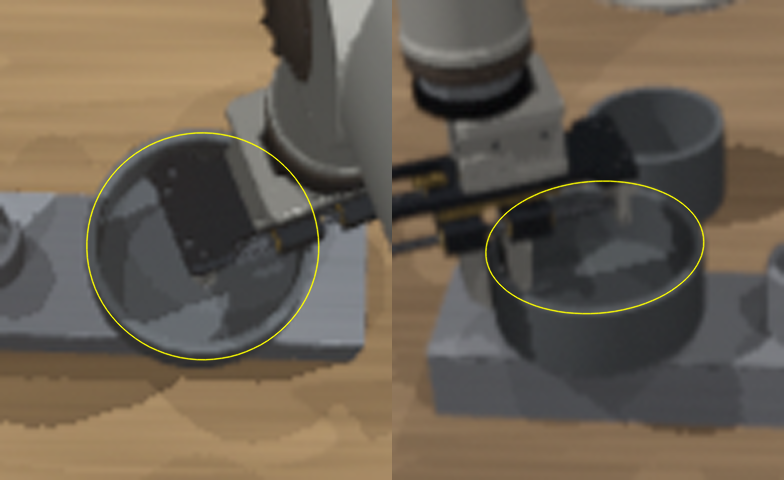

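Call:
drive_tool(
  increments=[
    [[0.2, 0.1, 0, 0], [0.2, 0.1, 0.3, 0], [0.2, 0.1, 0.5, 0], [0.2, 0.1, 0.7, 0], [0.2, 0.1, 0.8, 0], [0.2, 0.1, 0.8, 0]],
  ],
)

```text
time_s: 6.35
tcp_pos: [0.7028, -0.0728, 0.1029]
eef_rot: [3.083, 0.605, 0.0]
force: [-0.3, -1.4, -1.6]
opening: 0.099
```

```bash
python3 go.py L place .103; python3 ov.py v5 .673 -.01 .115 .075
```

```text
t 6.35 tcp [ 0.7028 -0.0728  0.1029] F [-0.3 -1.4 -1.6] op 0.099
q [0.37, 0.76, -0.47, 1.49, 0.38, 0.98, -1.38]
tool y [ 3.780e-01 -9.258e-01  2.000e-04] z [ 3.e-04 -1.e-04 -1.e+00]
target [ 0.6998 -0.0737  0.103 ] shift cm [-0.31 -0.02 -0.01]
```

View pics/v5.png

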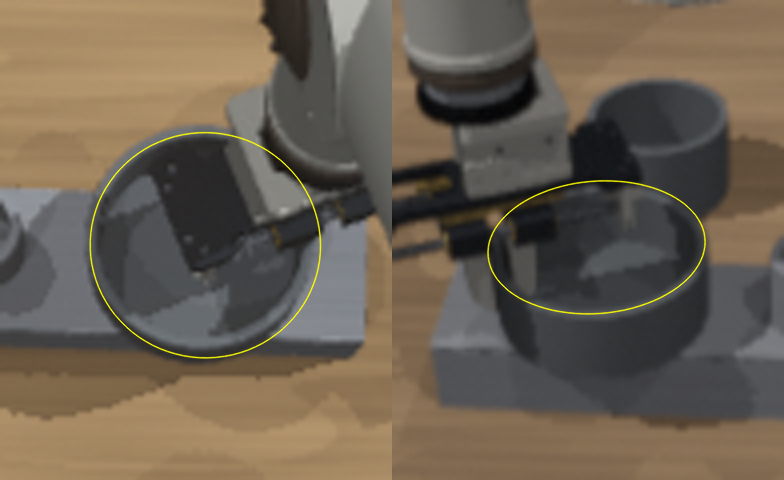

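Call:
drive_tool(
  increments=[
    [[0, 0, 0.1, 0], [0, 0, 0.1, 0], [0, 0, 0.1, 0], [0, 0, 0.1, 0], [0, 0, 0.1, 0]],
  ],
  jaw=0.5,
)

```text
time_s: 6.95
tcp_pos: [0.7028, -0.0726, 0.1019]
eef_rot: [-3.083, -0.605, -0.0]
force: [-0.5, 0.7, 0.1]
opening: 0.481
```

Call:
drive_tool(
  increments=[
    [[0, 0, -1.5, 0], [0, 0, -4, 0], [0, 0, -7, 0], [-3, 0, -9, 0], [-7, 0, -9, 0], [-11, 0, -9, 0], [-15, 0, -9, 0], [-19, 0, -9, 0]],
  ],
)

```text
time_s: 7.75
tcp_pos: [0.5257, -0.1451, 0.193]
eef_rot: [3.081, 0.605, 0.002]
force: [0.5, -0.7, -0.1]
opening: 0.499
```

```bash
python3 go.py M pick .15; python3 ov.py v6 .673 -.01 .115 .075 .673 -.01 .06 .075
```

```text
t 7.75 tcp [ 0.5257 -0.1451  0.193 ] F [ 0.5 -0.7 -0.1] op 0.499
q [0.66, 0.39, -0.54, 1.86, 0.24, 0.95, -1.17]
tool y [ 0.3783 -0.9257  0.0015] z [ 0.0014 -0.001  -1.    ]
target [ 0.4648 -0.039   0.15  ] shift cm [ -1.63 -12.12   4.28]
```

View pics/v6.png

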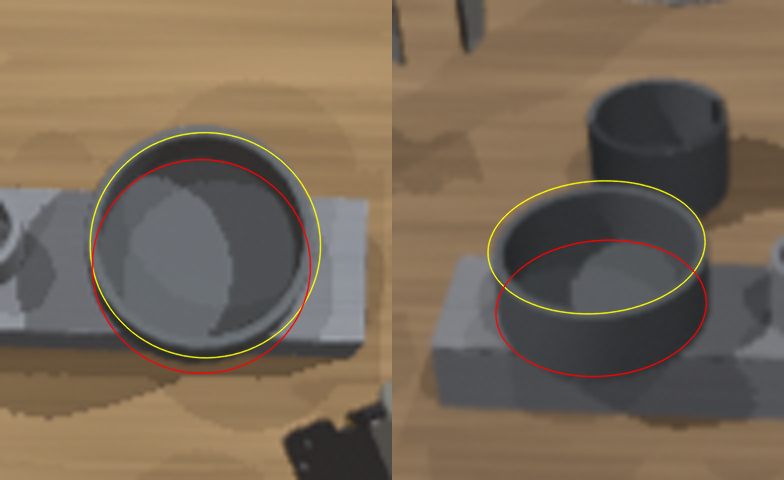

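```bash
python3 - <<'E'
from bench import read_camera
from h import *
for n in("top","scene"):
    c=read_camera(n); np.savez(f"pics/{n}7.npz",**{k:c[k] for k in("K","camera_from_world","image")})
im,K,T=load("top7"); cv2.imwrite("pics/t7.png",crop(im,225,80,75,75,8))
im,K,T=load("scene7"); cv2.imwrite("pics/s7.png",crop(im,200,180,70,60,10))
E
```

```text
(no output)
```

View pics/t7.png

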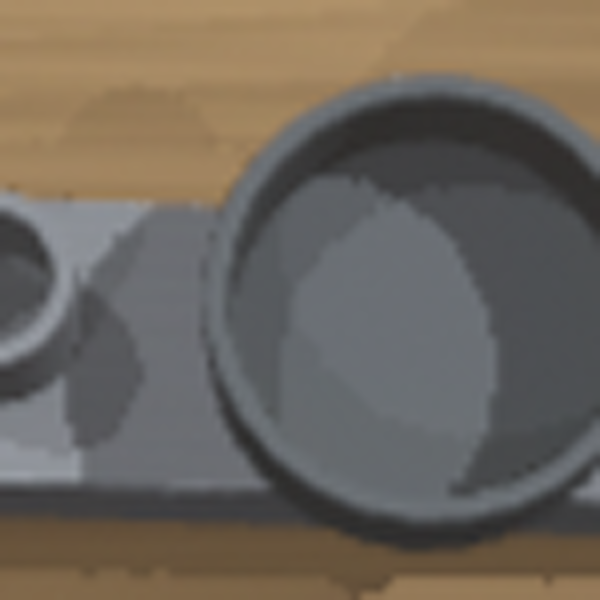

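View pics/s7.png

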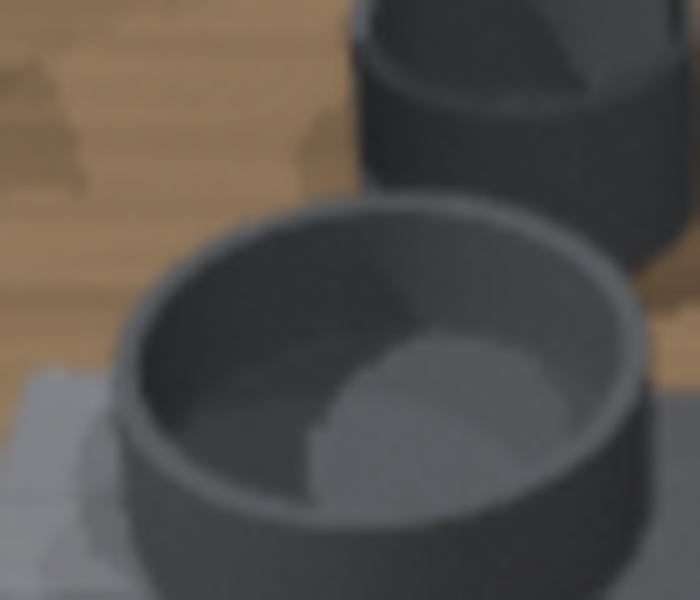

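```bash
python3 - <<'E'
from h import *
im,K,T=load("top7"); print(at(K,T,(278.4,116.8),.115)); print((proj(K,T,circ(.678,-.009,.115,.075)).min(0)-[225,80]+.5)*8,(proj(K,T,circ(.678,-.009,.115,.075)).max(0)-[225,80]+.5)*8)
im,K,T=load("scene7")
for x in(.673,.676,.679): 
  p=proj(K,T,circ(x,-.01,.115,.075)); print(x,((p.min(0)-[200,180]+.5)*10).round(),((p.max(0)-[200,180]+.5)*10).round())
E
```

```text
[ 0.67772355 -0.0062473   0.115     ]
[209.66505867  74.37456038] [670.00730987 524.44779028]
0.673 [100. 182.] [643. 515.]
0.676 [ 98. 188.] [642. 522.]
0.679 [ 96. 194.] [642. 530.]
```

```bash
python3 go.py L place .19 .6777 -.0063
```

```text
t 7.95 tcp [ 0.5269 -0.1454  0.1932] F [0.9 0.4 0.7] op 0.498
q [0.66, 0.39, -0.54, 1.86, 0.25, 0.95, -1.18]
tool y [ 0.3766 -0.9264  0.002 ] z [ 0.0019 -0.0014 -1.    ]
target [ 0.7044 -0.0721  0.19  ] shift cm [19.21 -0.11  0.34]
```

Call:
drive_tool(
  increments=[
    [[4, 0, 0, 0], [8, 0, 0, 0], [12, 0, 0, 0], [16, 0, 0, 0], [18.5, 0, 0, 0], [19.1, 0, 0, 0], [19.1, 0, 0, 0], [19.1, 0, 0, 0]],
  ],
)

```text
time_s: 8.75
tcp_pos: [0.703, -0.0726, 0.1916]
eef_rot: [3.083, 0.605, -0.001]
force: [-0.3, 0.8, -0.3]
opening: 0.501
```

Call:
drive_tool(
  increments=[
    [[0, 0, 2.5, 0], [0, 0, 5, 0], [0, 0, 7, 0], [0, 0, 8.5, 0], [0, 0, 9, 0], [0, 0, 9, 0], [0, 0, 9, 0]],
  ],
)

```text
time_s: 9.45
tcp_pos: [0.7043, -0.0725, 0.103]
eef_rot: [3.082, 0.605, 0.003]
force: [0.3, -0.2, 0.6]
opening: 0.502
```

Call:
drive_tool(
  increments=[
    [[0, 0, 0, 0], [0, 0, 0, 0], [0, 0, 0, 0], [0, 0, 0, 0], [0, 0, 0, 0], [0, 0, 0, 0]],
  ],
  jaw=0,
)

```text
time_s: 10.05
tcp_pos: [0.7035, -0.0724, 0.1018]
eef_rot: [3.082, 0.606, -0.0]
force: [-1.0, -0.7, 1.4]
opening: 0.105
```

```bash
python3 go.py L place .102
```

```text
t 10.05 tcp [ 0.7035 -0.0724  0.1018] F [-1.  -0.7  1.4] op 0.105
q [0.37, 0.76, -0.47, 1.49, 0.39, 0.99, -1.39]
tool y [ 3.783e-01 -9.257e-01  2.000e-04] z [-2.e-04 -3.e-04 -1.e+00]
target [ 0.6999 -0.0737  0.102 ] shift cm [-0.39 -0.02 -0.02]
```

Call:
drive_tool(
  increments=[
    [[0, 0, -0.5, 0], [-0.2, -0.1, -0.5, 0], [-0.4, -0.2, -0.5, 0], [-0.4, -0.2, -0.5, 0], [-0.4, -0.2, -0.2, 0], [-0.4, -0.2, 0, 0], [-0.4, -0.2, 0.1, 0], [-0.4, -0.2, 0.1, 0]],
  ],
)

```text
time_s: 10.85
tcp_pos: [0.6992, -0.0721, 0.1018]
eef_rot: [3.082, 0.605, -0.0]
force: [-2.3, -0.6, 4.9]
opening: 0.104
```

Call:
drive_tool(
  increments=[
    [[0, 0, 0, 0], [0, 0, 0, 0], [0, 0, 0, 0], [0, 0, 0, 0]],
  ],
  jaw=0.5,
)

```text
time_s: 11.25
tcp_pos: [0.6993, -0.0718, 0.1007]
eef_rot: [-3.083, -0.605, -0.0]
force: [0.0, 0.2, 0.1]
opening: 0.399
```

Call:
drive_tool(
  increments=[
    [[0, 0, -1.5, 0], [0, 0, -4, 0], [0, 0, -7, 0], [-3, 0, -9, 0], [-7, 0, -9, 0], [-11, 0, -9, 0], [-15, 0, -9, 0], [-19, 0, -9, 0]],
  ],
)

```text
time_s: 12.05
tcp_pos: [0.5222, -0.1443, 0.1919]
eef_rot: [3.082, 0.606, 0.002]
force: [0.2, -1.4, 0.8]
opening: 0.501
```

```bash
python3 go.py M pick .15; python3 - <<'E'
from bench import read_camera
from h import *
for n in("top","scene"):
    c=read_camera(n); np.savez(f"pics/{n}8.npz",**{k:c[k] for k in("K","camera_from_world","image")})
im,K,T=load("top8"); cv2.imwrite("pics/t8.png",crop(im,205,80,120,75,6.5))
im,K,T=load("scene8"); cv2.imwrite("pics/s8.png",crop(im,200,180,70,60,10))
E
```

```text
t 12.05 tcp [ 0.5222 -0.1443  0.1919] F [ 0.2 -1.4  0.8] op 0.501
q [0.67, 0.39, -0.55, 1.87, 0.25, 0.95, -1.18]
tool y [ 0.3784 -0.9256  0.0013] z [ 1.4e-03 -8.0e-04 -1.0e+00]
target [ 0.4648 -0.039   0.15  ] shift cm [ -1.33 -11.92   4.17]
```

View pics/t8.png

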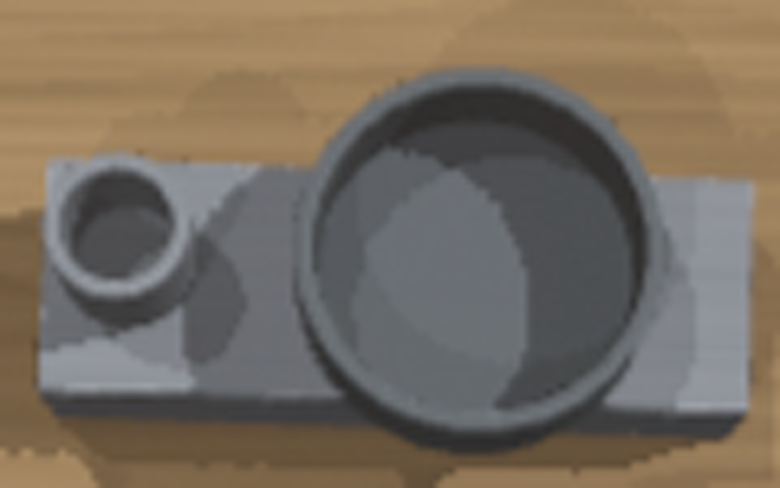

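View pics/s8.png

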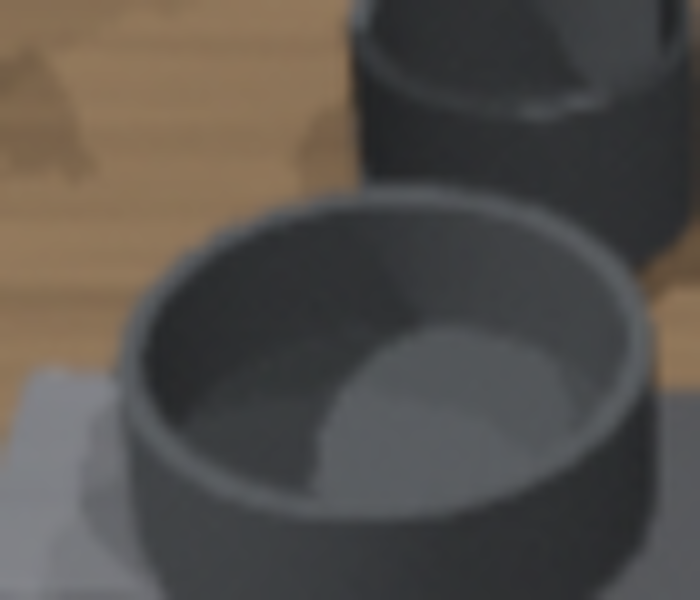

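```bash
python3 - <<'E'
from h import *
im,K,T=load("top8"); f=lambda u,v:((u+.5)/6.5-.5+205,(v+.5)/6.5-.5+80)
print(at(K,T,f(478.5,251),.115))
a,b=at(K,T,f(478,171.5),.06),at(K,T,f(478,404.5),.06); print(a,b,(a+b)/2)
E
```

```text
[ 0.67400467 -0.00575377  0.115     ]
[ 0.72366902 -0.00739009  0.06      ] [ 0.62300374 -0.00868555  0.06      ] [ 0.67333638 -0.00803782  0.06      ]
```

```bash
sed -i 's/^T=.*/T=(.674,-.006)/' go.py; python3 go.py M pick .15
```

```text
t 12.15 tcp [ 0.5181 -0.1472  0.191 ] F [-0.1  0.8  0. ] op 0.498
q [0.67, 0.39, -0.55, 1.88, 0.25, 0.95, -1.18]
tool y [ 0.3738 -0.9275  0.0012] z [-0.0044 -0.0031 -1.    ]
target [ 0.4645 -0.0391  0.15  ] shift cm [ -0.91 -12.03   4.09]
```

Call:
drive_tool(
  increments=[
    [[-0.4, -4, 0, 0], [-0.9, -8, 2, 0], [-1.2, -11, 3.5, 0], [-1.3, -11.9, 4.2, 0], [-1.3, -11.9, 4.2, 0], [-1.3, -11.9, 4.2, 0]],
  ],
  jaw=0.6,
)

```text
time_s: 12.75
tcp_pos: [0.4678, -0.0393, 0.1496]
eef_rot: [3.082, 0.605, 0.003]
force: [-0.3, -0.8, -1.0]
opening: 0.599
```

```bash
python3 go.py M pick .069; python3 - <<'E'
from bench import read_camera
import cv2
c=read_camera("wrist"); cv2.imwrite("pics/w9.png",c["image"][:,:,::-1])
E
```

```text
t 12.75 tcp [ 0.4678 -0.0393  0.1496] F [-0.3 -0.8 -1. ] op 0.599
q [0.54, 0.33, -0.59, 2.07, 0.26, 0.8, -1.39]
tool y [ 0.3778 -0.9259  0.0013] z [ 2.e-03 -6.e-04 -1.e+00]
target [ 0.4648 -0.039   0.069 ] shift cm [-0.28 -0.15  8.06]
```

View pics/w9.png

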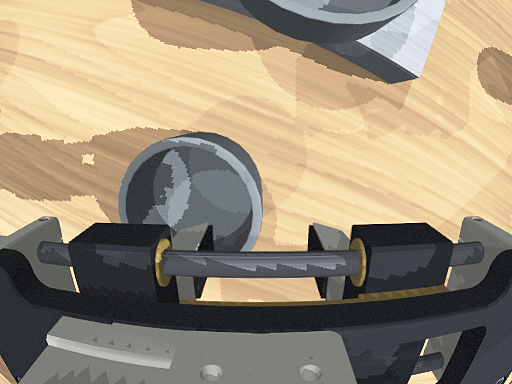

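Wall lies between the fingers (left finger inside, right outside), as wanted. Descend and grip.

Call:
drive_tool(
  increments=[
    [[-0.2, -0.1, 2.5, 0], [-0.3, -0.1, 4.5, 0], [-0.3, -0.1, 6.5, 0], [-0.3, -0.1, 7.6, 0], [-0.3, -0.1, 8, 0], [-0.3, -0.1, 8, 0], [-0.3, -0.1, 8, 0]],
  ],
)

```text
time_s: 13.5
tcp_pos: [0.464, -0.039, 0.0695]
eef_rot: [3.082, 0.605, 0.002]
force: [-0.0, -0.6, 0.1]
opening: 0.599
```

Call:
drive_tool(
  increments=[
    [[0, 0, 0, 0], [0, 0, 0, 0], [0, 0, 0, 0], [0, 0, 0, 0], [0, 0, 0, 0], [0, 0, 0, 0], [0, 0, 0, 0]],
  ],
  jaw=0,
)

```text
time_s: 14.2
tcp_pos: [0.4629, -0.0385, 0.0687]
eef_rot: [-3.082, -0.606, 0.0]
force: [-1.4, 0.3, -1.2]
opening: 0.084
```

Call:
drive_tool(
  increments=[
    [[0, 0, -1, 0], [0, 0, -3, 0], [0, 0, -5.5, 0], [0, 0, -8.5, 0], [0, 0, -11, 0], [0, 0, -12.5, 0], [0, 0, -13, 0], [0, 0, -13, 0]],
  ],
)

```text
time_s: 15.0
tcp_pos: [0.4633, -0.039, 0.1994]
eef_rot: [3.082, 0.605, 0.002]
force: [-0.8, 0.3, -2.2]
opening: 0.085
```

```bash
python3 go.py M place .2; python3 - <<'E'
from bench import read_camera
from h import *
c=read_camera("scene"); cv2.imwrite("pics/s10.png",crop(c["image"],160,90,180,140,4))
E
```

```text
t 15.0 tcp [ 0.4633 -0.039   0.1994] F [-0.8  0.3 -2.2] op 0.085
q [0.59, 0.25, -0.63, 2.04, 0.19, 0.91, -1.33]
tool y [ 0.378  -0.9258  0.0012] z [ 1.3e-03 -7.0e-04 -1.0e+00]
target [ 0.6952 -0.0578  0.2   ] shift cm [20.76 10.51 -0.03]
```

View pics/s10.png

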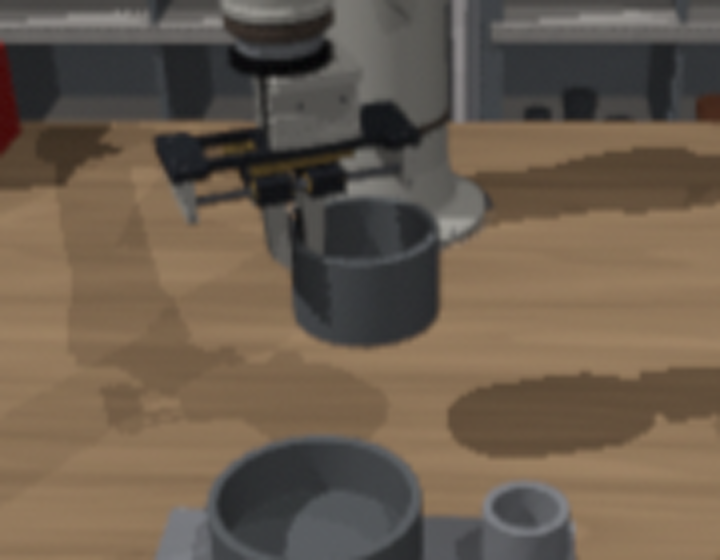

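Call:
drive_tool(
  increments=[
    [[1, 0.5, 0, 0], [3.5, 1.8, 0, 0], [6.5, 3.3, 0, 0], [9.5, 4.8, 0, 0], [12.5, 6.3, 0, 0], [15.5, 7.8, 0, 0], [18, 9.1, 0, 0], [19.7, 10, 0, 0]],
  ],
)

```text
time_s: 15.85
tcp_pos: [0.685, -0.0571, 0.1961]
eef_rot: [-3.082, -0.604, 0.003]
force: [-0.3, -0.2, -2.1]
opening: 0.089
```

Call:
drive_tool(
  increments=[
    [[0.8, 0.4, 0, 0], [1, 0.5, 0, 0], [1, 0.5, 0, 0], [1, 0.5, 0, 0], [1, 0.5, 0, 0], [1, 0.5, 0, 0]],
  ],
)

```text
time_s: 16.45
tcp_pos: [0.694, -0.0578, 0.1992]
eef_rot: [3.082, 0.605, 0.0]
force: [0.5, 0.4, -3.1]
opening: 0.084
```

```bash
python3 go.py M place .2; python3 ov.py v11 .674 -.006 .206 .06 .674 -.006 .131 .06 .674 -.006 .115 .075
```

```text
t 16.45 tcp [ 0.694  -0.0578  0.1992] F [ 0.5  0.4 -3.1] op 0.084
q [0.4, 0.65, -0.54, 1.46, 0.35, 1.13, -1.39]
tool y [ 3.782e-01 -9.257e-01  5.000e-04] z [ 3.e-04 -5.e-04 -1.e+00]
target [ 0.6952 -0.0578  0.2   ] shift cm [ 0.11  0.05 -0.08]
```

View pics/v11.png

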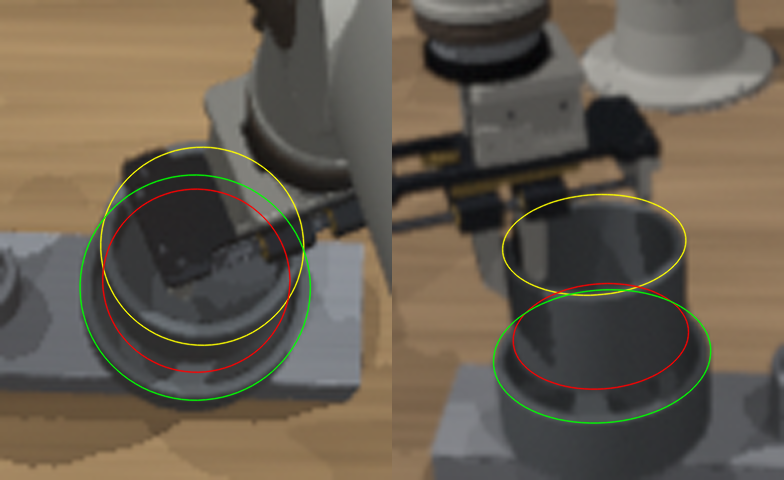

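Call:
drive_tool(
  increments=[
    [[0.1, 0, 1, 0], [0.1, 0, 2, 0], [0.1, 0, 3, 0], [0.1, 0, 4, 0], [0.1, 0, 4.6, 0], [0.1, 0, 5, 0], [0.1, 0, 5, 0], [0.1, 0, 5, 0]],
  ],
)

```text
time_s: 17.35
tcp_pos: [0.6956, -0.0572, 0.149]
eef_rot: [-3.083, -0.605, -0.001]
force: [-0.1, 0.1, -3.0]
opening: 0.085
```

```bash
python3 go.py M place .137; python3 ov.py v12 .674 -.006 .156 .06 .674 -.006 .115 .075
```

```text
t 17.35 tcp [ 0.6956 -0.0572  0.149 ] F [-0.1  0.1 -3. ] op 0.085
q [0.39, 0.7, -0.52, 1.49, 0.38, 1.05, -1.41]
tool y [ 3.782e-01 -9.257e-01  1.000e-04] z [ 6.e-04  1.e-04 -1.e+00]
target [ 0.6952 -0.0578  0.137 ] shift cm [-0.07  0.04  1.2 ]
```

View pics/v12.png

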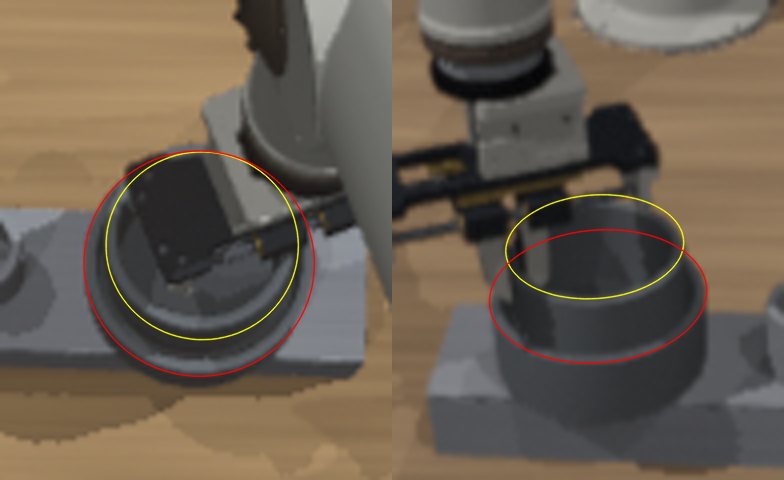

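Call:
drive_tool(
  increments=[
    [[0, 0, 0.5, 0], [0, 0, 0.9, 0], [0, 0, 1.1, 0], [0, 0, 1.3, 0], [0, 0, 1.3, 0], [0, 0, 1.3, 0]],
  ],
)

```text
time_s: 18.05
tcp_pos: [0.6953, -0.0574, 0.1368]
eef_rot: [3.082, 0.605, 0.0]
force: [-4.5, -0.2, 5.1]
opening: 0.085
```

Call:
drive_tool(
  increments=[
    [[0, 0, 0, 0], [0, 0, 0, 0], [0, 0, 0, 0], [0, 0, 0, 0], [0, 0, 0, 0]],
  ],
  jaw=0.4,
)

```text
time_s: 18.55
tcp_pos: [0.6953, -0.0572, 0.1356]
eef_rot: [-3.083, -0.605, 0.0]
force: [0.4, 0.0, 0.5]
opening: 0.395
```

Call:
drive_tool(
  increments=[
    [[0, 0, -1.5, 0], [0, 0, -4, 0], [0, 0, -7, 0], [-3, 0, -7, 0], [-7, 0, -7, 0], [-11, 0, -7, 0], [-15, 0, -7, 0], [-19, 0, -7, 0]],
  ],
)

```text
time_s: 19.35
tcp_pos: [0.5184, -0.1296, 0.2069]
eef_rot: [3.082, 0.605, 0.002]
force: [0.0, -1.8, -0.0]
opening: 0.405
```

```bash
python3 go.py S pick .2; python3 ov.py v13 .674 -.006 .143 .06 .674 -.006 .115 .075
```

```text
t 19.35 tcp [ 0.5184 -0.1296  0.2069] F [ 0.  -1.8 -0. ] op 0.405
q [0.68, 0.36, -0.6, 1.88, 0.24, 0.98, -1.2]
tool y [ 0.3783 -0.9257  0.0013] z [ 1.4e-03 -8.0e-04 -1.0e+00]
target [0.4667 0.3507 0.2   ] shift cm [ 13.39 -46.42   0.64]
```

View pics/v13.png

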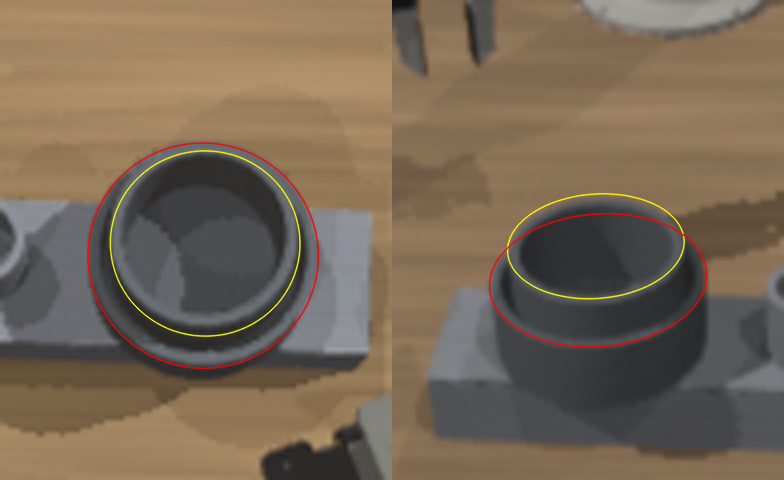

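```bash
python3 - <<'E'
from bench import read_camera
from h import *
for n in("top","scene"):
    c=read_camera(n); np.savez(f"pics/{n}14.npz",**{k:c[k] for k in("K","camera_from_world","image")})
a,K,T=load("top14"); b,K2,T2=load("scene14")
x=crop(a,245,80,65,75,6); y=crop(b,205,180,65,75,6); cv2.imwrite("pics/v14.png",np.hstack([x,y]))
for q in((.674,-.006,.143,.06),(.674,-.006,.115,.075)):
    for K_,T_,o in((K,T,(245,80)),(K2,T2,(205,180))):
        p=(proj(K_,T_,circ(*q))-o+.5)*6; print(q,p.min(0).round(),p.max(0).round())
E
```

```text
(0.674, -0.006, 0.143, 0.06) [64. 76.] [348. 354.]
(0.674, -0.006, 0.143, 0.06) [65. 81.] [330. 238.]
(0.674, -0.006, 0.115, 0.075) [30. 65.] [376. 402.]
(0.674, -0.006, 0.115, 0.075) [ 38. 111.] [364. 311.]
```

View pics/v14.png

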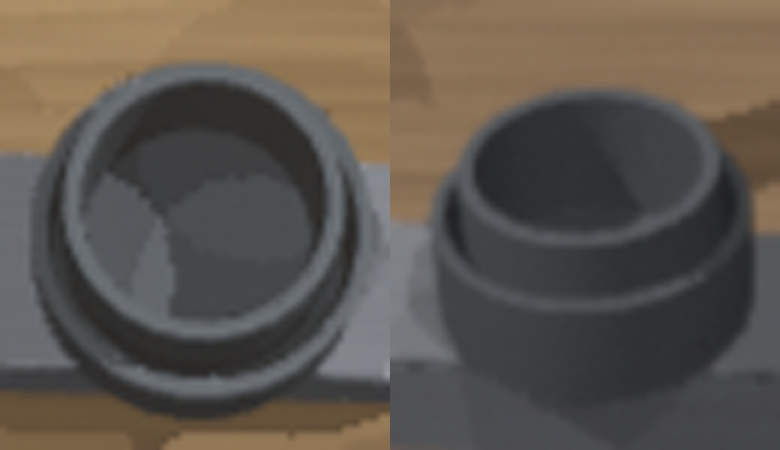

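Call:
drive_tool(
  increments=[
    [[1.2, -4, 0, 0], [2.3, -8, 0, 0], [3.5, -12, 0, 0], [4.6, -16, 0, 0], [5.8, -20, 0, 0], [6.9, -24, 0, 0], [8.1, -28, 0, 0], [9.2, -32, 0, 0]],
  ],
  jaw=0.5,
)

```text
time_s: 20.35
tcp_pos: [0.4843, 0.2056, 0.2068]
eef_rot: [-3.081, -0.607, -0.004]
force: [0.3, -0.0, 0.5]
opening: 0.5
```

```bash
python3 go.py S pick .15
```

```text
t 20.35 tcp [0.4843 0.2056 0.2068] F [ 0.3 -0.   0.5] op 0.5
q [0.14, 0.37, -0.72, 1.89, 0.29, 0.98, -1.89]
tool y [ 0.3795 -0.9252 -0.001 ] z [ 0.002   0.0019 -1.    ]
target [0.4668 0.3508 0.15  ] shift cm [  3.87 -14.09   5.7 ]
```

Call:
drive_tool(
  increments=[
    [[1.2, -4, 0, 0], [2.3, -8, 1, 0], [3.4, -12, 2, 0], [3.9, -13.8, 3, 0], [4, -14.2, 4, 0], [4, -14.2, 4.5, 0], [4, -14.2, 4.5, 0], [4, -14.2, 4.5, 0]],
  ],
)

```text
time_s: 21.15
tcp_pos: [0.4679, 0.3469, 0.1609]
eef_rot: [3.083, 0.601, 0.0]
force: [0.1, -0.6, -0.3]
opening: 0.498
```

```bash
python3 go.py S pick .089; python3 - <<'E'
from bench import read_camera
import cv2
c=read_camera("wrist"); cv2.imwrite("pics/w15.png",c["image"][:,:,::-1])
E
```

```text
t 21.15 tcp [0.4679 0.3469 0.1609] F [ 0.1 -0.6 -0.3] op 0.498
q [-0.16, 0.54, -0.69, 1.79, 0.41, 0.96, -2.21]
tool y [ 3.759e-01 -9.266e-01  9.000e-04] z [ 4.e-04 -8.e-04 -1.e+00]
target [0.4666 0.3507 0.089 ] shift cm [ 0.02 -0.41  7.19]
```

View pics/w15.png

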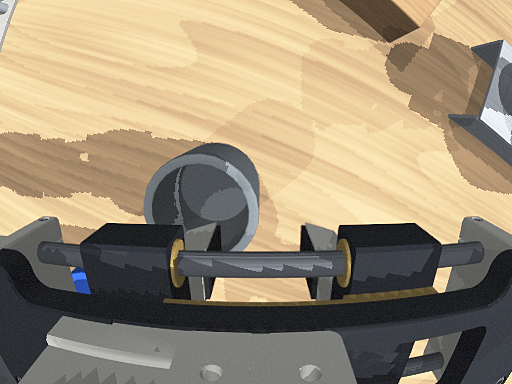

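Call:
drive_tool(
  increments=[
    [[0, -0.3, 2, 0], [0, -0.4, 4, 0], [0, -0.4, 5.8, 0], [0, -0.4, 6.8, 0], [0, -0.4, 7.2, 0], [0, -0.4, 7.2, 0], [0, -0.4, 7.2, 0]],
  ],
)

```text
time_s: 21.9
tcp_pos: [0.466, 0.3524, 0.0896]
eef_rot: [-3.082, -0.605, -0.002]
force: [0.1, -0.2, -0.2]
opening: 0.498
```

Call:
drive_tool(
  increments=[
    [[0, 0, 0, 0], [0, 0, 0, 0], [0, 0, 0, 0], [0, 0, 0, 0], [0, 0, 0, 0], [0, 0, 0, 0]],
  ],
  jaw=0,
)

```text
time_s: 22.5
tcp_pos: [0.4654, 0.3523, 0.0888]
eef_rot: [-3.083, -0.606, -0.0]
force: [0.8, 0.3, 0.9]
opening: 0.092
```

Call:
drive_tool(
  increments=[
    [[0, 0, -1, 0], [0, 0, -3, 0], [0, 0, -5.5, 0], [0, 0, -8.5, 0], [0, 0, -11.5, 0], [0, 0, -14, 0], [0, 0, -15.4, 0], [0, 0, -16, 0]],
  ],
)

```text
time_s: 23.3
tcp_pos: [0.4658, 0.3525, 0.2504]
eef_rot: [-3.082, -0.605, -0.004]
force: [-0.2, -0.2, -1.9]
opening: 0.095
```

```bash
python3 go.py S place .25 .677 -.006; python3 - <<'E'
from bench import read_camera
from h import *
c=read_camera("scene"); cv2.imwrite("pics/s16.png",crop(c["image"],260,80,180,140,4))
E
```

```text
t 23.3 tcp [0.4658 0.3525 0.2504] F [-0.2 -0.2 -1.9] op 0.095
q [-0.12, 0.44, -0.74, 1.71, 0.33, 1.12, -2.15]
tool y [ 3.782e-01 -9.257e-01 -1.000e-04] z [ 2.1e-03  9.0e-04 -1.0e+00]
target [ 0.6925 -0.044   0.25  ] shift cm [ 5.99 45.28  0.05]
```

View pics/s16.png

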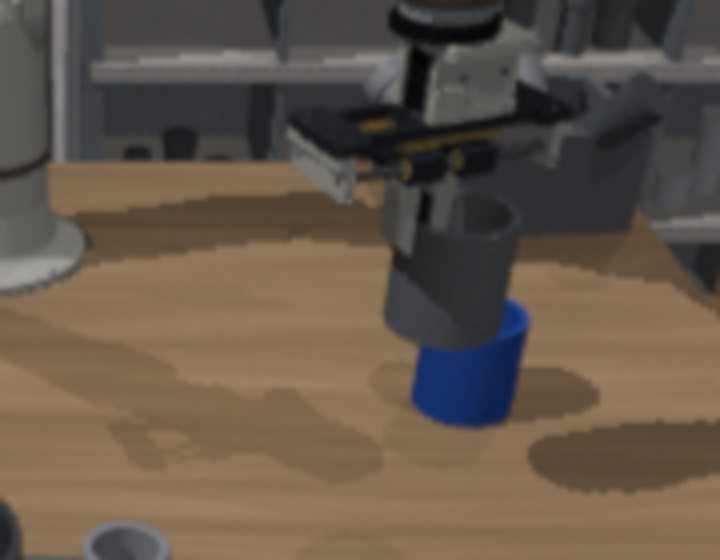

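Call:
drive_tool(
  increments=[
    [[0.2, 1.2, -0.5, 0], [0.5, 4, -1, 0], [0.9, 7, -1, 0], [1.3, 10, -1, 0], [1.7, 13, -1, 0], [2.1, 16, -1, 0], [2.5, 19, -1, 0], [2.9, 22, -1, 0]],
  ],
)

```text
time_s: 24.15
tcp_pos: [0.5755, 0.1567, 0.2572]
eef_rot: [3.082, 0.604, -0.004]
force: [0.5, 0.2, -2.5]
opening: 0.091
```

Call:
drive_tool(
  increments=[
    [[0.4, 3, 0, 0], [0.8, 6, 0, 0], [1.2, 9, 0, 0], [1.6, 12, 0, 0], [2, 15, 0, 0], [2.4, 18, 0, 0], [2.8, 21, 0, 0], [3, 22.7, 0, 0]],
  ],
)

```text
time_s: 24.95
tcp_pos: [0.6891, -0.0443, 0.2565]
eef_rot: [3.083, 0.599, -0.005]
force: [0.8, -0.5, -1.8]
opening: 0.089
```

Call:
drive_tool(
  increments=[
    [[0.1, 0.5, 0, 0], [0.1, 0.6, 0, 0], [0.1, 0.6, 0, 0], [0.1, 0.6, 0, 0], [0.1, 0.6, 0, 0]],
  ],
)

```text
time_s: 25.45
tcp_pos: [0.692, -0.0428, 0.2591]
eef_rot: [-3.082, -0.609, -0.0]
force: [0.9, -0.6, -2.4]
opening: 0.091
```

```bash
cat > sm.py <<'E'
import sys
from bench import read_camera
from h import *
nm=sys.argv[1]; x,y,z=map(float,sys.argv[2:5])
outs=[]
for n in("top","scene"):
    c=read_camera(n); K,T=c["K"],c["camera_from_world"]
    P=proj(K,T,np.array([[x,y,z]]))[0]; x0,y0=(P-[32,28]).astype(int)
    outs.append(crop(c["image"],x0,y0,65,95,6))
    for q in((x,y,z,.045),(.679,-.006,.143,.06)):
        p=(proj(K,T,circ(*q))-[x0,y0]+.5)*6; print(n,q,"x",p[:,0].min().round(),p[:,0].max().round(),"y",p[:,1].min().round(),p[:,1].max().round())
cv2.imwrite(f"pics/{nm}.png",np.hstack(outs))
E
python3 go.py S place .25 .677 -.006;python3 sm.py v17 .677 -.006 .266
```

```text
t 25.45 tcp [ 0.692  -0.0428  0.2591] F [ 0.9 -0.6 -2.4] op 0.091
q [0.42, 0.6, -0.61, 1.41, 0.35, 1.24, -1.4]
tool y [ 3.803e-01 -9.249e-01 -2.000e-04] z [ 3.e-04  3.e-04 -1.e+00]
target [ 0.6926 -0.0439  0.25  ] shift cm [0.02 0.12 0.91]
top (0.677, -0.006, 0.266, 0.045) x 75.0 320.0 y 56.0 294.0
top (0.679, -0.006, 0.143, 0.06) x 40.0 324.0 y 125.0 403.0
scene (0.677, -0.006, 0.266, 0.045) x 91.0 305.0 y 124.0 232.0
scene (0.679, -0.006, 0.143, 0.06) x 82.0 348.0 y 339.0 497.0
```

View pics/v17.png

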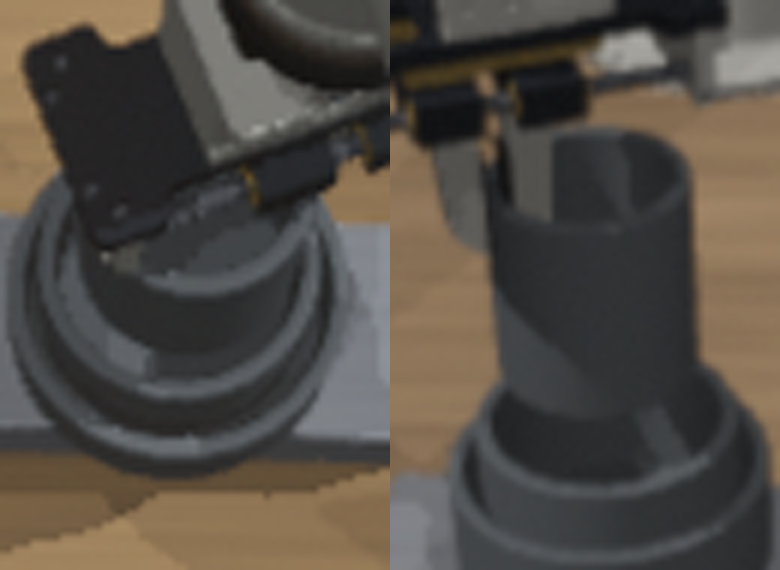

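Call:
drive_tool(
  increments=[
    [[0.1, 0, 1, 0], [0.1, 0, 2, 0], [0.1, 0, 3.2, 0], [0.1, 0, 4.4, 0], [0.1, 0, 5.6, 0], [0.1, 0, 6.8, 0], [0.1, 0, 7.6, 0], [0.1, 0, 8, 0]],
  ],
)

```text
time_s: 26.35
tcp_pos: [0.6926, -0.0442, 0.1773]
eef_rot: [-3.082, -0.605, 0.002]
force: [0.2, 0.0, -2.2]
opening: 0.092
```

```bash
python3 go.py S place .165 .679 -.006;python3 sm.py v18 .678 -.006 .186
```

```text
t 26.35 tcp [ 0.6926 -0.0442  0.1773] F [ 0.2  0.  -2.2] op 0.092
q [0.4, 0.68, -0.58, 1.48, 0.39, 1.1, -1.44]
tool y [ 3.782e-01 -9.257e-01 -8.000e-04] z [-1.6e-03  2.0e-04 -1.0e+00]
target [ 0.6945 -0.044   0.165 ] shift cm [0.18 0.05 1.23]
top (0.678, -0.006, 0.186, 0.045) x 87.0 311.0 y 67.0 285.0
top (0.679, -0.006, 0.143, 0.06) x 52.0 336.0 y 65.0 343.0
scene (0.678, -0.006, 0.186, 0.045) x 95.0 299.0 y 117.0 232.0
scene (0.679, -0.006, 0.143, 0.06) x 70.0 336.0 y 177.0 335.0
```

View pics/v18.png

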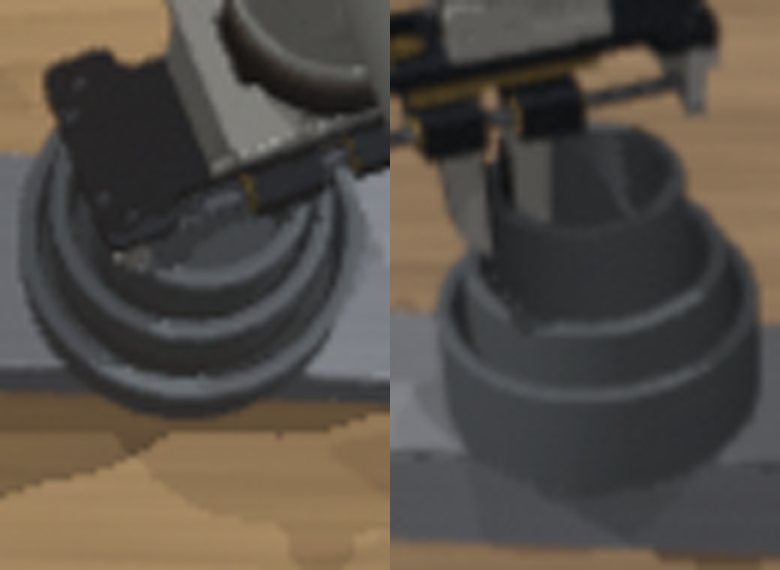

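Call:
drive_tool(
  increments=[
    [[0.1, 0, 0.4, 0], [0.1, 0, 0.8, 0], [0.1, 0, 1.1, 0], [0.1, 0, 1.3, 0], [0.1, 0, 1.3, 0], [0.1, 0, 1.3, 0]],
  ],
)

```text
time_s: 27.05
tcp_pos: [0.6941, -0.0437, 0.1657]
eef_rot: [-3.083, -0.605, -0.0]
force: [0.0, 0.4, -1.5]
opening: 0.087
```

Call:
drive_tool(
  increments=[
    [[0, 0, 0, 0], [0, 0, 0, 0], [0, 0, 0, 0], [0, 0, 0, 0], [0, 0, 0, 0]],
  ],
  jaw=0.35,
)

```text
time_s: 27.55
tcp_pos: [0.6942, -0.0437, 0.1659]
eef_rot: [3.083, 0.605, 0.001]
force: [-0.7, -0.1, -0.5]
opening: 0.348
```

Call:
drive_tool(
  increments=[
    [[0, 0, -1.5, 0], [0, 0, -4, 0], [0, 0, -7, 0], [-3, 0, -8, 0], [-7, 0, -8, 0], [-11, 0, -8, 0], [-15, 0, -8, 0], [-19, 0, -8, 0]],
  ],
)

```text
time_s: 28.35
tcp_pos: [0.5171, -0.116, 0.2469]
eef_rot: [3.082, 0.606, 0.002]
force: [0.0, 0.2, 0.1]
opening: 0.35
```

```bash
python3 go.py;python3 sm.py v19 .678 -.006 .171; python3 - <<'E'
from bench import read_camera
import cv2
c=read_camera("scene"); cv2.imwrite("pics/s19.png",c["image"][:,:,::-1])
E
```

```text
t 28.35 tcp [ 0.5171 -0.116   0.2469] F [0.  0.2 0.1] op 0.35
q [0.72, 0.31, -0.66, 1.84, 0.22, 1.06, -1.21]
tool y [ 0.3784 -0.9256  0.0013] z [ 1.3e-03 -9.0e-04 -1.0e+00]
top (0.678, -0.006, 0.171, 0.045) x 87.0 307.0 y 67.0 282.0
top (0.679, -0.006, 0.143, 0.06) x 52.0 336.0 y 53.0 331.0
scene (0.678, -0.006, 0.171, 0.045) x 98.0 300.0 y 120.0 237.0
scene (0.679, -0.006, 0.143, 0.06) x 70.0 336.0 y 153.0 311.0
```

View pics/v19.png

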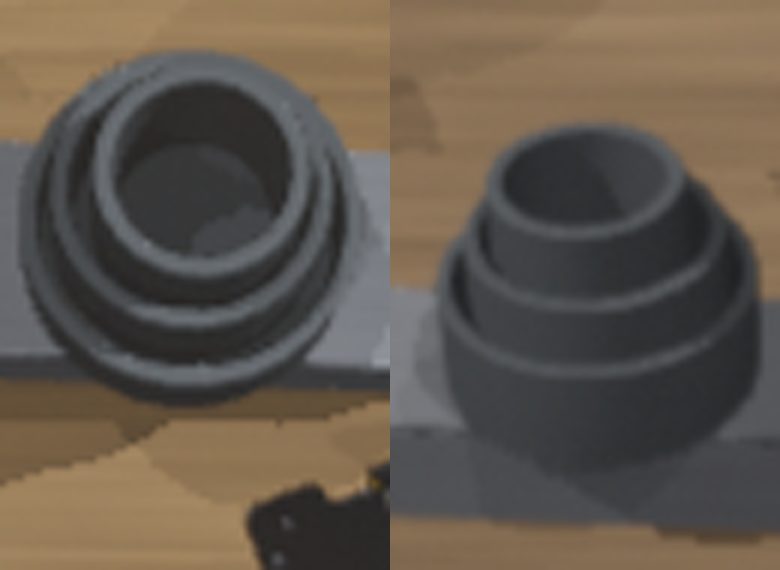

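View pics/s19.png

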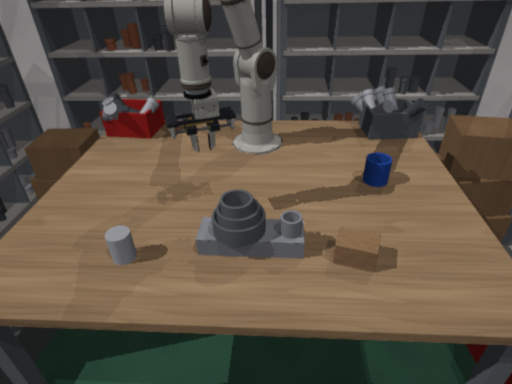

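```bash
python3 -c "
from bench import close_job; print(close_job())"
```

```text
the job is handed in; nothing more can be done
None
```

The three grey caps now stand as one nest on the free part of the riser, open side up, and the job was handed in at about 28.5 s.

- **Largest cap:** it first landed about 4.5 mm off the riser's centre line. I regripped it and moved it back, and a check from the top camera then put it within about 1 mm of the centre line. It looked unchanged at the end.
- **Middle cap:** it sits about 5 mm off the largest cap's centre, within the 7 mm of clearance. Its rim stands at the height expected for being fully down.
- **Smallest cap:** it sits roughly in the centre of the middle one, and its rim matches the fully seated height in the scene camera.
- **Rest of the scene:** the coupling, tin, carton and blue look-alike show where they were. The gripper is clear of everything, with forces near zero after release.

**Disagreement:** one overlay taken while the largest cap was still held suggested it was about 2.5 mm off in the other direction, and correcting for that caused the 4.5 mm miss. The later, closer measurements from both cameras agreed with each other.

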